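# Load the tube carousel and hold the splash guard half open

### The arm

A 7-joint arm with a two-finger parallel gripper is mounted at the origin on the work surface. World frame = base frame: x ahead of the robot, y to its left, z up, the work surface at z = 0. Lengths are in m, angles in rad, forces in N, time in s.
With the tool pointing down it reaches from about 0.425 to 0.925 m from the base axis. Payload 6.8 kg.
Tool frame: the origin (TCP) lies midway between the tips of the shut fingers; the grasp point (between the pads) lies 19 mm behind it; z points along the fingers, y is the line along which they close (so a half turn about z gives the same grasp; the last joint's range is limited). The gripper opens to 85 mm and grips with 20 to 120 N. Pads are 22 mm wide; open, the fingers measure 114 mm over their backs; the gripper's body (76 mm by 85 mm) begins 54 mm behind the grasp point. The pads swing forward as they close: fully open they stand 13 mm farther back than shut.
Start: joints at [1.084, 0.477, 0.022, 1.555, -0.011, 1.109, -0.083], TCP at [0.25, -0.627, 0.231] pointing down, gripper open.
Joint ranges: [-2.96, 2.96], [-0.34, 2.1], [-1.41, 1.46], [0.24, 2.44], [-1.37, 4.51], [0.17, 1.92], [-2.96, 2.96]. Speed limits (rad/s): [2.39, 2.39, 3.14, 3.14, 3.14, 3.14, 3.14].

### API

Orientations are given as a rotation vector (axis times angle).
In Python, from bench import get_obs, grab_frame, camera_params, r gives the robot as it stands.
- The arm moves only by the shell command python3 -m jog 'ROWS' [FORCE]. ROWS is JSON, a list of rows, each an object of numbers: "rx", "ry", "rz": the turn, a rotation vector about the world's x, y, z scaled (see below); "x", "y", "z": the shift along the world's x, y, z scaled (see below); "jaw": the opening, from -1 (shut) to 1 (fully open). In form: [{"rx": .., "ry": .., "rz": .., "x": .., "y": .., "z": .., "jaw": ..}, ...]. A call has 1 to 8 rows; each row shifts and turns the commanded pose from where the row before left it; what a row does not reach is not made up. The controller multiplies each number of a shift by 60 mm and each number of a turn by 10 degrees. A row lasts 1/8 s, in which the tool goes at most 62.5 mm and 10.7 degrees, less where a joint would pass 70% of its speed; a pose out of reach is approached as far as the arm can. A call with a number of a shift or a turn outside -1 to 1 is refused whole. A call with a gripper value outside its range is refused whole. The fingers move at their own pace and stop on an object; FORCE is the grip in N (left out, the last holds). Time passes only in rows, so rows that do not move let the fingers close. It gives the time, the measured TCP pose, the force, the opening and the grip force at its end, in the units of the state.
- get_obs(): the state, without advancing time (a new reading comes with each control period).
- grab_frame(name): name is "scene" or "top" or "wrist"; returns the picture (420x560x3 uint8, red, green, blue); there is no depth.
- camera_params(name): a dict with "fx", "fy", "cx", "cy" (pixels), "R" (3x3) and "t" (3): a world point X has camera coordinates R X + t. Camera axes: x right, y down, z forward; pixel columns grow to the right and rows downward; lengths in m; the calibration is good to about 2 mm. A picture is of the moment at which its call begins: read the wrist's pose just before it. camera_params takes no time and is no camera call; for the wrist camera it gives the pose at the moment of the call.
- r.hand_in(): hands the job in; it is judged then, once.
The state is a dict: "clock": time; "joints": joint angles; "qvel": joint speeds; "tau": joint torques, N m; "tcp_pos": TCP position; "orientation": TCP orientation; "contact_force": force on the tool from outside, world axes, zero at the start; "moment": the same for the moment, N m; "grip_width": finger opening in m; "gripper_force": force on a finger pad.
Only numpy, scipy, OpenCV 4.12 (cv2) and the standard library are available. Lean on these libraries where they do the work, as an engineer would, in place of code of your own. Each camera call takes 0.05 s, during which the arm holds its last target. There are 200 camera calls.

### The job

Fit the tube carousel over the spindle of the mixer, lowering it (not dropping it) until it sits fully down, and let go of it. Then swing the mixer's splash guard forward from its fully open rest to 45 degrees above closed, never letting it fall shut, and keep holding it there: the guard drops if let go, so finish while the gripper still holds it steady at 45 degrees. Leave the other things on the bench where they are.

Things in the scene. Friction and masses are not known exactly. Their poses are not given: they have to be found in the camera images.
- carousel: Loose white plastic tube carousel, 0.14 kg: disc 100 mm across, 20 mm thick, with ten tube caps (tops 24 mm above the underside, on a 38 mm radius) and a central upright round hub, 36 mm in diameter, top 60 mm above the underside: grip the hub above the caps. A 22 mm bore runs right through. Origin: centre of the underside, z up along the bore; yaw does not matter. Stands on its disc.
- mixer: Fixed bench mixer: white base 200 mm (its x) by 230 mm (its y, from -95 to +135 mm), 40 mm high, with a steel spindle on a round metal platform. Origin: on the spindle axis at bench height; z up. The guard's hinge is on its +y side (the robot's left), on two 130 mm high posts. Turned by up to 0.3 rad.
- spindle_seat (a point): Centre of the top of the mixer's platform (96 mm across, 45 mm above the bench), where the carousel's underside comes to rest. The fixed spindle rises from here: 18 mm in diameter, 45 mm tall, its top 6 mm tapered to 10 mm. Axes as the mixer's.
- guard_hinge (a point): Middle of the guard's hinge axis, which runs along the mixer's x; 115 mm from the spindle axis in the mixer's +y, 120 mm above the bench. Fixed to the mixer, axes as the mixer's.
- guard_bar (a point): Centre of the guard's grip bar: level round steel bar 10 mm in diameter, parallel to the hinge and 200 mm from it, carried beyond the guard's free edge by two arms with 116 mm clear between them. 31 mm of open gap lies between bar and edge, so fingers can straddle the bar. With the guard at angle a it is 0.2 cos(a) m from the hinge in the mixer's -y and 0.2 sin(a) m above it.
- guard (a joint): Splash guard's angle, rad. Clear pane in an aluminium frame, 170 mm wide, 164 mm from hinge to edge, 8 mm thick, about 0.35 kg. 0: shut, level over the spindle towards the mixer's -y; grows opening upward; 1.83: its stop, leaning back past upright, where it rests at first. Loose hinge, no spring: stays open beyond 1.57, falls shut below. The bar may turn between the fingers as it swings.
- weight_ring: Bystander: plain low white ring, 90 mm outer and 56 mm inner diameter, 16 mm high, no hub or tubes. Origin: centre of its underside.
- bottle: Bystander: amber glass bottle with white cap, 60 mm in diameter, 120 mm high. Origin: centre of its underside.
- dish: Bystander: round clear dish, 60 mm across, 15 mm high. Origin: centre of its underside.
- beaker: Bystander: open glass beaker, 70 mm across, 85 mm high. Origin: centre of its underside.
There are look-alikes about, which are no part of the job. Leave any blue or turquoise look-alike of the carousel alone.

How it is judged:
By the outcome, as a careful person would: the job done as asked, in the order asked, and still so for the second after the job is handed in, while the arm keeps its last pose, push and grip.
It also fails if it takes over 58 s, if anything falls off the work surface, if the arm or the gripper's body presses on something with over 40 N, if the wrist force passes 120 N, or if a joint passes its speed limit or range.

## Working session

There is one attempt and no reset: what is moved stays moved. The work goes in short steps, Python scripts to look and compute and a shell command to move; the robot and the scene stay as the last step left them, time stands still between calls to the robot, and variables do not carry over. Pictures are saved under pics/ and viewed, at most 10 in all, crops included, and the job is handed in when it is done.

```bash
mkdir -p pics; cat > h.py <<'E'
import numpy as np, cv2
from bench import get_obs, grab_frame, camera_params, r
def snap(cam,fn,crop=None,scale=1):
    f=grab_frame(cam)
    if crop: x0,y0,x1,y1=crop; f=f[y0:y1,x0:x1]
    f=cv2.resize(f,None,fx=scale,fy=scale,interpolation=cv2.INTER_CUBIC)
    cv2.imwrite('pics/'+fn,f[:,:,::-1])
def ray(cam,u,v,z,p=None):
    p=p or camera_params(cam); R=np.array(p['R']);t=np.array(p['t'])
    d=R.T@np.array([(u-p['cx'])/p['fx'],(v-p['cy'])/p['fy'],1]); c=-R.T@t
    return c+d*(z-c[2])/d[2]
def proj(cam,X,p=None):
    p=p or camera_params(cam); c=np.array(p['R'])@np.array(X)+np.array(p['t'])
    return np.round([p['fx']*c[0]/c[2]+p['cx'],p['fy']*c[1]/c[2]+p['cy']],1)
E
python3 - <<'E'
from h import *
snap('top','top1.png',None,1.4); snap('scene','sc1.png',None,1.4)
print(get_obs())
for c in('top','scene','wrist'):
    p=camera_params(c); print(c,p['fx'],-np.array(p['R']).T@np.array(p['t']),np.round(p['R'],3).tolist())
E
```

```text
{'clock': 0.1, 'joints': array([ 1.08390082,  0.47775325,  0.02238995,  1.55635869, -0.01151067,
        1.10931599, -0.0830993 ]), 'qvel': array([ 0.00026356, -0.0014864 ,  0.00111365, -0.00247382, -0.00163637,
        0.00148649, -0.00100171]), 'tau': array([ 5.15800493e-03, -5.97754383e+01,  1.61444653e+00, -2.81952435e+01,
        1.28854369e-02,  4.95900764e-03, -1.82648427e-05]), 'tcp_pos': array([ 0.24937896, -0.62665799,  0.23039727]), 'orientation': array([-3.08380654e+00, -5.91109743e-01,  7.15127284e-04]), 'contact_force': array([-0.2263068 ,  0.25249575,  0.19943934]), 'moment': array([-0.00522757,  0.06804499, -0.01469571]), 'gripper_force': 0.0, 'grip_width': 0.08546680107165791}
top 423.3296080573625 [ 0.34117022 -0.15702315  1.13099983] [[-0.015, -1.0, -0.024], [-0.981, 0.019, -0.192], [0.192, 0.02, -0.981]]
scene 488.44266037962893 [ 1.50409111 -0.44780577  0.9967217 ] [[0.325, 0.945, -0.013], [0.62, -0.224, -0.752], [-0.714, 0.237, -0.659]]
wrist 361.9178660405706 [ 0.31775623 -0.59907079  0.37287537] [[0.371, -0.929, -0.002], [-0.889, -0.356, 0.288], [-0.268, -0.105, -0.958]]
```

View pics/top1.png

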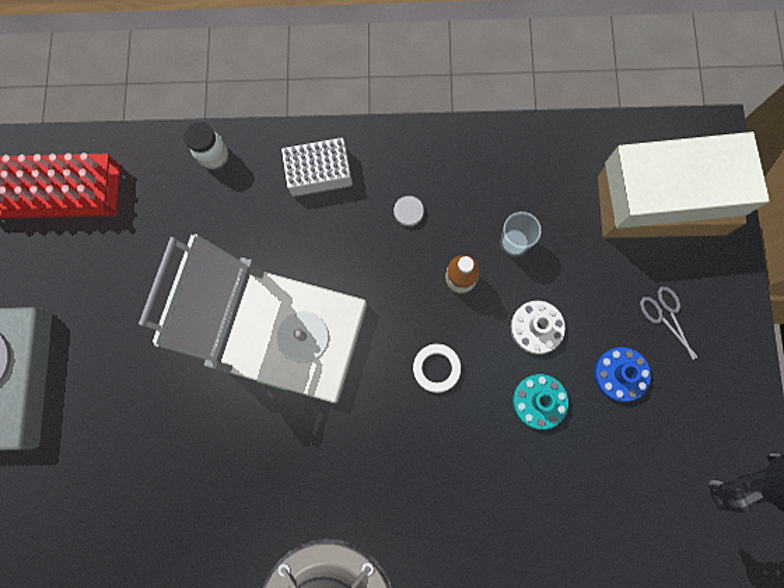

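View pics/sc1.png

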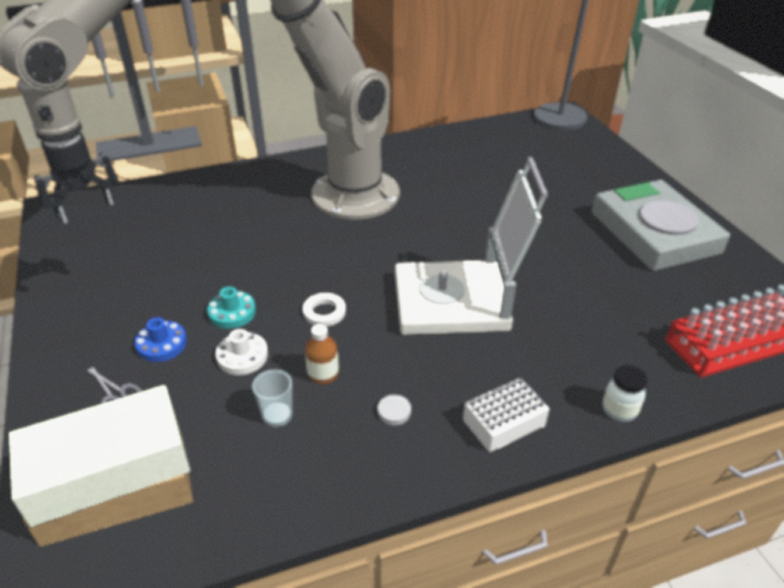

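Top view (1.4x): white carousel hub top at (541,323), spindle at (298,333), mixer base corners at (366,297), (335,402) and (222,369), and the guard bar from (176,239) to (146,324). Scene view: hub top at (239,337).

```bash
python3 - <<'E'
from h import *
s=1.4
def P(c,u,v,z): print(c,(u,v),z,np.round(ray(c,u/s,v/s,z),4))
P('top',541,323,.06);P('scene',239,337,.06);P('top',538,327,.02)
P('top',298,333,.09);P('top',303,336,.045);P('scene',441,289,.045)
for u,v in((366,297),(335,402),(222,369)):P('top',u,v,.04)
h=.12+.2*np.sin(1.83)
P('top',176,239,h);P('top',146,324,h)
P('top',437,368,.016);P('top',541,402,.06);P('top',462,272,.12);P('top',630,372,.06)
E
python3 - <<'E'
from h import *
t=grab_frame('top'); 
a=cv2.resize(t[200:275,350:425],None,fx=5,fy=5,interpolation=cv2.INTER_CUBIC)
b=cv2.resize(t[180:300,150:270],None,fx=3.125,fy=3.125,interpolation=cv2.INTER_CUBIC)
cv2.imwrite('pics/c1.png',np.hstack([a,b])[:,:,::-1])
E
```

```text
top (541, 323) 0.06 [ 0.4998 -0.3985  0.06  ]
scene (239, 337) 0.06 [ 0.5035 -0.3979  0.06  ]
top (538, 327) 0.02 [ 0.4982 -0.4014  0.02  ]
top (298, 333) 0.09 [0.4854 0.0387 0.09  ]
top (303, 336) 0.045 [0.4858 0.0378 0.045 ]
scene (441, 289) 0.045 [0.4878 0.0398 0.045 ]
top (366, 297) 0.04 [ 0.5582 -0.079   0.04  ]
top (335, 402) 0.04 [ 0.3646 -0.0216  0.04  ]
top (222, 369) 0.04 [0.4279 0.1878 0.04  ]
top (176, 239) 0.3133188783666595 [0.5948 0.1763 0.3133]
top (146, 324) 0.3133188783666595 [0.4711 0.2119 0.3133]
top (437, 368) 0.016 [ 0.4249 -0.2096  0.016 ]
top (541, 402) 0.06 [ 0.3586 -0.3897  0.06  ]
top (462, 272) 0.12 [ 0.5835 -0.2531  0.12  ]
top (630, 372) 0.06 [ 0.4087 -0.5507  0.06  ]
```

View pics/c1.png

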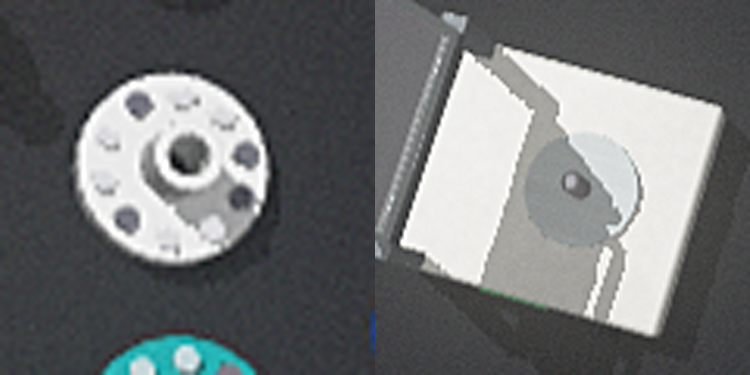

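```bash
python3 -m jog '[{"x":0.7,"y":0.63,"jaw":1},{"x":0.7,"y":0.63,"jaw":1},{"x":0.7,"y":0.63,"jaw":1},{"x":0.7,"y":0.63,"jaw":1},{"x":0.7,"y":0.63,"jaw":1},{"x":0.7,"y":0.63,"jaw":1},{"z":-0.7,"jaw":1},{"jaw":1}]'
python3 - <<'E'
from h import *
print(get_obs()['tcp_pos'],get_obs()['orientation']); p=camera_params('wrist')
snap('wrist','w1.png',None,1.4)
print(proj('wrist',[.5,-.4005,.06],p)*1.4)
import json;json.dump({k:np.array(v).tolist() for k,v in p.items()},open('w1.json','w'))
E
```

```text
[ 0.24947372 -0.62673763  0.23054853] [-3.08406971e+00 -5.91292045e-01  5.47914968e-04]
[ 131.04 -416.78]validation failed for argument at $[0]...
```

View pics/w1.png

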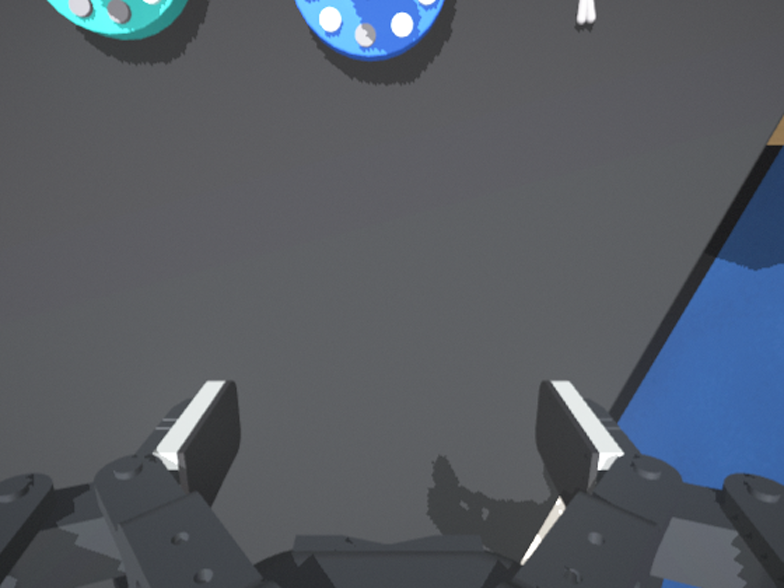

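The move was refused because every key must be present, so the wrist view still shows the start pose with the blue and turquoise carousels at the top edge. I'm resending it with all keys.

```bash
python3 -m jog '[{"rx":0,"ry":0,"rz":0,"x":0.7,"y":0.63,"z":0,"jaw":1},{"rx":0,"ry":0,"rz":0,"x":0.7,"y":0.63,"z":0,"jaw":1},{"rx":0,"ry":0,"rz":0,"x":0.7,"y":0.63,"z":0,"jaw":1},{"rx":0,"ry":0,"rz":0,"x":0.7,"y":0.63,"z":0,"jaw":1},{"rx":0,"ry":0,"rz":0,"x":0.7,"y":0.63,"z":0,"jaw":1},{"rx":0,"ry":0,"rz":0,"x":0.7,"y":0.63,"z":0,"jaw":1},{"rx":0,"ry":0,"rz":0,"x":0,"y":0,"z":-0.7,"jaw":1},{"rx":0,"ry":0,"rz":0,"x":0,"y":0,"z":0,"jaw":1}]'
python3 - <<'E'
from h import *
print(get_obs()['tcp_pos'],get_obs()['orientation']); p=camera_params('wrist')
snap('wrist','w2.png',None,1.4)
print(proj('wrist',[.5,-.4005,.06],p)*1.4)
import json;json.dump({k:np.array(v).tolist() for k,v in p.items()},open('w2.json','w'))
E
```

```text
clock: 1.2
tcp_pos: [0.4998, -0.3986, 0.1861]
orientation: [-3.08, -0.592, 0.008]
contact_force: [-0.9, -1.1, 1.0]
grip_width: 0.0852
gripper_force: 0.0
[ 0.49977086 -0.39855584  0.1861066 ] [-3.08028888 -0.59241728  0.00825376]
[393.26 281.82]
```

View pics/w2.png

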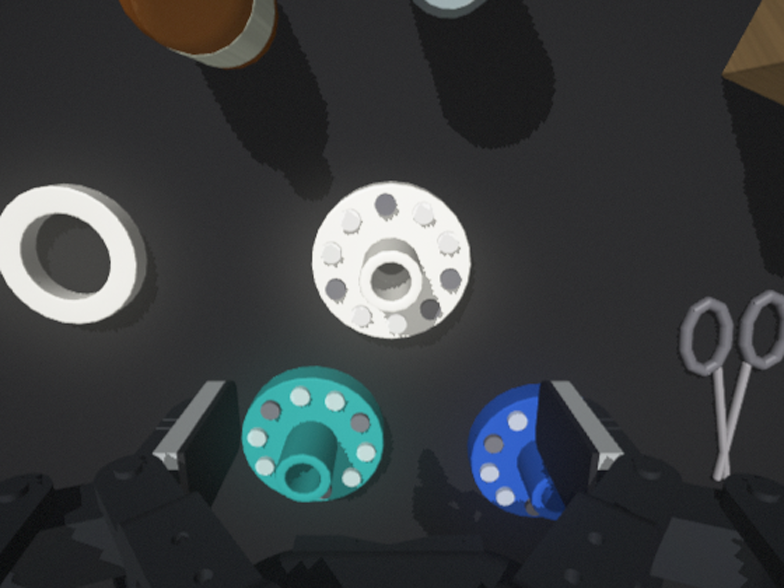

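The wrist view shows the white hub top at (391,281) against a predicted (393,282), so the fix is good to about 1 mm. I'll descend and grip.

```bash
python3 -m jog '[{"rx":0,"ry":0,"rz":0,"x":0,"y":-0.03,"z":-0.65,"jaw":1},{"rx":0,"ry":0,"rz":0,"x":0,"y":0,"z":-0.65,"jaw":1},{"rx":0,"ry":0,"rz":0,"x":0,"y":0,"z":-0.65,"jaw":1},{"rx":0,"ry":0,"rz":0,"x":0,"y":0,"z":-0.65,"jaw":1},{"rx":0,"ry":0,"rz":0,"x":0,"y":0,"z":0,"jaw":1},{"rx":0,"ry":0,"rz":0,"x":0,"y":0,"z":0,"jaw":-1},{"rx":0,"ry":0,"rz":0,"x":0,"y":0,"z":0,"jaw":-1},{"rx":0,"ry":0,"rz":0,"x":0,"y":0,"z":0,"jaw":-1}]' 40
python3 -m jog '[{"rx":0,"ry":0,"rz":0,"x":0,"y":0,"z":0,"jaw":-1},{"rx":0,"ry":0,"rz":0,"x":0,"y":0,"z":0,"jaw":-1},{"rx":0,"ry":0,"rz":0,"x":0,"y":0,"z":0,"jaw":-1}]'
```

```text
clock: 2.25
tcp_pos: [0.5025, -0.4028, 0.0353]
orientation: [3.084, 0.591, 0.003]
contact_force: [-1.7, 2.0, 8.6]
grip_width: 0.0355
gripper_force: 39.1
clock: 2.62
tcp_pos: [0.5025, -0.4028, 0.0354]
orientation: [3.084, 0.59, 0.003]
contact_force: [-1.2, 1.0, 7.7]
grip_width: 0.0354
gripper_force: 39.3
```

```bash
python3 -m jog '[{"rx":0,"ry":0,"rz":0,"x":0,"y":0,"z":0.3,"jaw":-1},{"rx":0,"ry":0,"rz":0,"x":0,"y":0,"z":0.6,"jaw":-1},{"rx":0,"ry":0,"rz":0,"x":0,"y":0,"z":0.8,"jaw":-1},{"rx":0,"ry":0,"rz":0,"x":0,"y":0,"z":0.8,"jaw":-1},{"rx":0,"ry":0,"rz":0,"x":0,"y":0,"z":0,"jaw":-1}]'
python3 -m jog '[{"rx":0,"ry":0,"rz":-0.4,"x":-0.04,"y":0.6,"z":0,"jaw":-1},{"rx":0,"ry":0,"rz":-0.6,"x":-0.04,"y":0.9,"z":0,"jaw":-1},{"rx":0,"ry":0,"rz":-0.7,"x":-0.04,"y":0.9,"z":0,"jaw":-1},{"rx":0,"ry":0,"rz":-0.7,"x":-0.04,"y":0.9,"z":0,"jaw":-1},{"rx":0,"ry":0,"rz":-0.7,"x":-0.04,"y":0.9,"z":0,"jaw":-1},{"rx":0,"ry":0,"rz":-0.7,"x":-0.03,"y":0.9,"z":0,"jaw":-1},{"rx":0,"ry":0,"rz":0,"x":0,"y":0.9,"z":0,"jaw":-1},{"rx":0,"ry":0,"rz":0,"x":0,"y":0.6,"z":0,"jaw":-1}]'
python3 -m jog '[{"rx":0,"ry":0,"rz":0,"x":0,"y":0,"z":0,"jaw":-1},{"rx":0,"ry":0,"rz":0,"x":0,"y":0,"z":0,"jaw":-1}]'
```

```text
clock: 3.25
tcp_pos: [0.5041, -0.4039, 0.1894]
orientation: [3.079, 0.59, 0.011]
contact_force: [0.2, -0.5, -1.7]
grip_width: 0.035
gripper_force: 40.4
clock: 4.25
tcp_pos: [0.4868, -0.0034, 0.1831]
orientation: [-3.11, 0.441, 0.001]
contact_force: [0.5, -0.2, -1.8]
grip_width: 0.035
gripper_force: 40.5
clock: 4.5
tcp_pos: [0.4873, -0.0069, 0.183]
orientation: [3.109, -0.446, -0.001]
contact_force: [0.9, -0.1, -1.6]
grip_width: 0.0351
gripper_force: 40.5
```

```bash
python3 - <<'E'
from h import *
o=get_obs(); p=camera_params('wrist')
a=grab_frame('wrist'); b=grab_frame('scene')[120:280,250:410]
print(o['tcp_pos'])
b=cv2.resize(b,(420,420),interpolation=cv2.INTER_CUBIC); a=cv2.resize(a,(380,285))
c=np.zeros((420,800,3),np.uint8); c[:285,:380]=a; c[:,380:]=b
cv2.imwrite('pics/m1.png',c[:,:,::-1])
print(proj('wrist',[.485,.037,.09],p)*380/560, proj('wrist',[.485,.037,.045],p)*380/560)
q=(proj('scene',[.485,.037,.09])-[250,120])*420/160;print(q+[380,0])
E
```

```text
[ 0.48731066 -0.00690245  0.18304143]
[147.79285714 158.37857143] [153.62857143 145.21428571]
[549.3125 195.3   ]
```

View pics/m1.png

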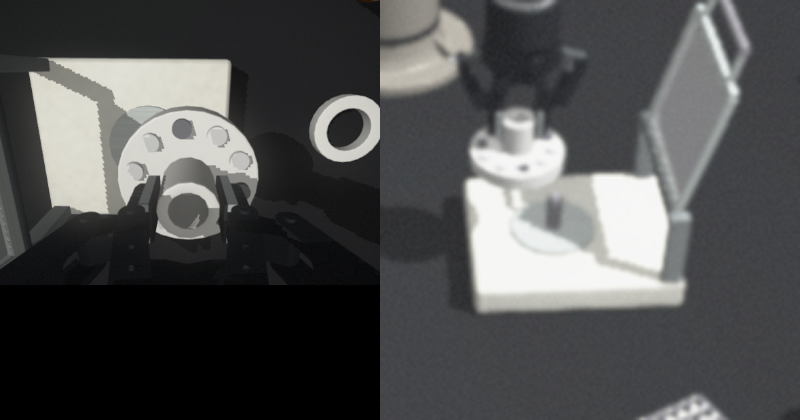

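Wrist view: hub top centre is at about (188,211) in the panel. Scene view: spindle top is at (550,197) against a predicted (549,195). I'll compute the hub offset more closely.

```bash
python3 - <<'E'
from h import *
o=get_obs(); p=camera_params('wrist'); f=grab_frame('wrist')
c=cv2.resize(f[225:360,200:360],None,fx=5,fy=5,interpolation=cv2.INTER_CUBIC)[:600]
cv2.imwrite('pics/m2.png',c[:,:,::-1])
for u,v in((277.8,311),):
    print(ray('wrist',u,v,o['tcp_pos'][2]+.0246,p)-o['tcp_pos'])
print(proj('wrist',o['tcp_pos']+[0,0,.0246],p), (proj('wrist',o['tcp_pos']+[0,0,.0246],p)-[200,225])*5)
import json;json.dump({k:np.array(v).tolist() for k,v in p.items()},open('m2.json','w'))
E
```

```text
[-0.0011753   0.00068302  0.0246    ]
[278.7 307.9] [393.5 414.5]
```

View pics/m2.png

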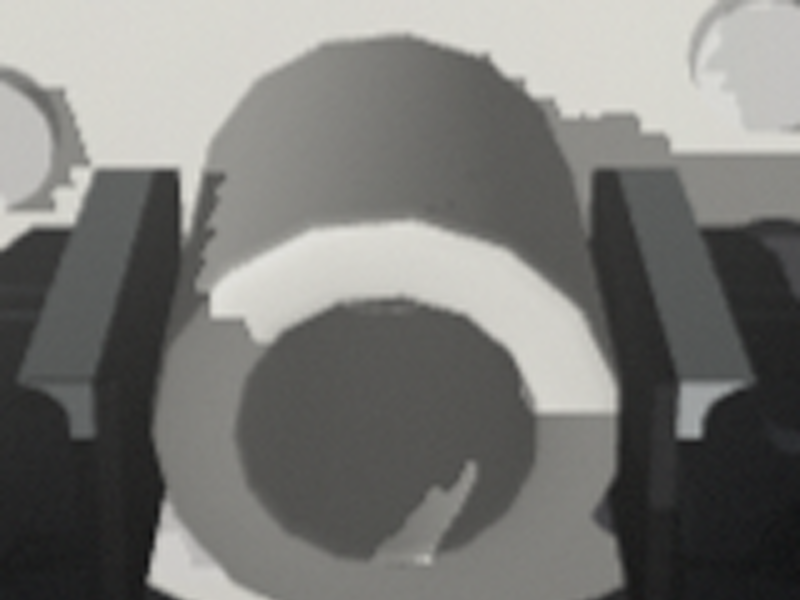

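```bash
python3 -m jog '[{"rx":0,"ry":0,"rz":0,"x":-0.02,"y":0.4,"z":0,"jaw":-1},{"rx":0,"ry":0,"rz":0,"x":0,"y":0.31,"z":0,"jaw":-1},{"rx":0,"ry":0,"rz":0,"x":0,"y":0,"z":-0.4,"jaw":-1},{"rx":0,"ry":0,"rz":0,"x":0,"y":0,"z":-0.35,"jaw":-1},{"rx":0,"ry":0,"rz":0,"x":0,"y":0,"z":0,"jaw":-1},{"rx":0,"ry":0,"rz":0,"x":0,"y":0,"z":0,"jaw":-1}]'
python3 - <<'E'
from h import *
o=get_obs();print(o['tcp_pos'],o['orientation'])
snap('scene','s3.png',(280,140,400,230),6.5)
E
```

```text
clock: 5.4
tcp_pos: [0.4871, 0.0359, 0.1389]
orientation: [-3.11, 0.447, -0.001]
contact_force: [0.1, 0.2, -1.7]
grip_width: 0.0351
gripper_force: 40.5
[0.48713555 0.03594807 0.13891305] [-3.10954178e+00  4.46936258e-01 -1.12335962e-03]
```

View pics/s3.png

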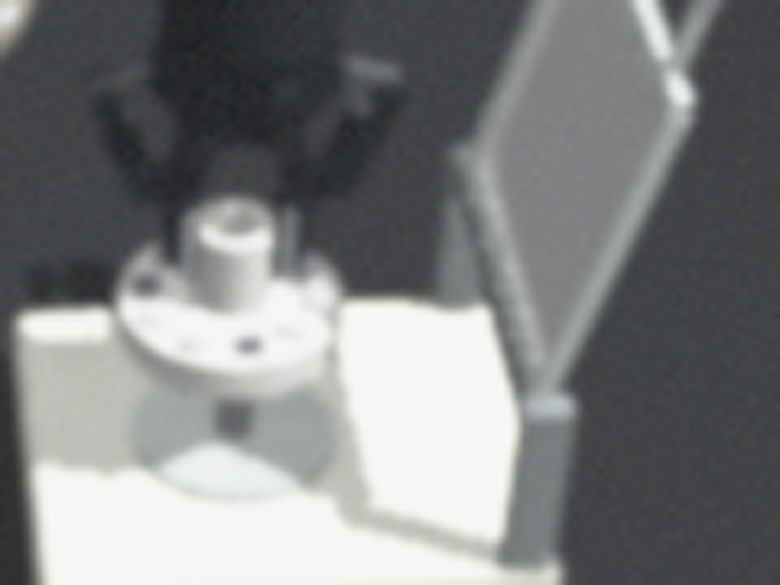

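Scene crop: disc edges at u=117 and 342 (centre 229.5), spindle stub at u=235, hub top at (235,222), platform edges at 131 and 337. I'll compare these with projections.

```bash
python3 - <<'E'
from h import *
o=np.array([280,140]);t=get_obs()['tcp_pos'];c=t+[-.0011,.0008,0]
q=lambda X:(proj('scene',X)-o)*6.5
print('disc',q([c[0],c[1],t[2]-.0354+.012]),'hubtop',q([c[0],c[1],t[2]-.0354+.06]))
print('spindle',q([.485,.037,.055]),'plat',q([.485,.037,.045]))
print('sens 1mm x,y',q([.486,.037,.05])-q([.485,.037,.05]),q([.485,.038,.05])-q([.485,.037,.05]))
p=camera_params('top');print('top-spin',ray('top',213.7,238.2,.09),ray('top',216.7,240.8,.045))
E
```

```text
disc [228.15 310.7 ] hubtop [234.   224.25]
spindle [220.35 412.75] plat [219.7  429.65]
sens 1mm x,y [0.65 1.3 ] [ 1.95 -0.65]
top-spin [0.48448442 0.03658935 0.09      ] [0.48374999 0.03704366 0.045     ]
```

The scene camera suggests the spindle is about 5 mm from the top-camera estimate. I'll back off sideways so the wrist camera sees the spindle and hub together, and fit the platform numerically.

```bash
python3 -m jog '[{"rx":0,"ry":0,"rz":0,"x":0,"y":0,"z":0.7,"jaw":-1},{"rx":0,"ry":0,"rz":0,"x":-0.3,"y":-0.8,"z":0,"jaw":-1},{"rx":0,"ry":0,"rz":0,"x":-0.2,"y":-0.8,"z":0,"jaw":-1},{"rx":0,"ry":0,"rz":0,"x":0,"y":0,"z":0,"jaw":-1},{"rx":0,"ry":0,"rz":0,"x":0,"y":0,"z":0,"jaw":-1}]'
python3 - <<'E'
from h import *
o=get_obs();p=camera_params('wrist');f=grab_frame('wrist')
cv2.imwrite('pics/w3raw.png',f[:,:,::-1]); import json;json.dump({k:np.array(v).tolist() for k,v in p.items()},open('w3.json','w'))
print(o['tcp_pos'])
q=proj('wrist',[.485,.037,.09],p); b=proj('wrist',[.485,.037,.045],p);print(q,b)
x0=int(np.clip(b[0]-80,0,400));y0=int(np.clip(b[1]-60,0,300));print(x0,y0)
cv2.imwrite('pics/w3.png',cv2.resize(f[y0:y0+120,x0:x0+160],None,fx=5,fy=5,interpolation=cv2.INTER_CUBIC)[:,:,::-1])
E
```

```text
clock: 6.08
tcp_pos: [0.4572, -0.0594, 0.1811]
orientation: [-3.109, 0.446, -0.003]
contact_force: [0.4, 0.0, -1.7]
grip_width: 0.0353
gripper_force: 40.8
[ 0.45724827 -0.0593756   0.18114383]
[129.7 215. ] [151.8 198.1]
71 138
```

View pics/w3.png

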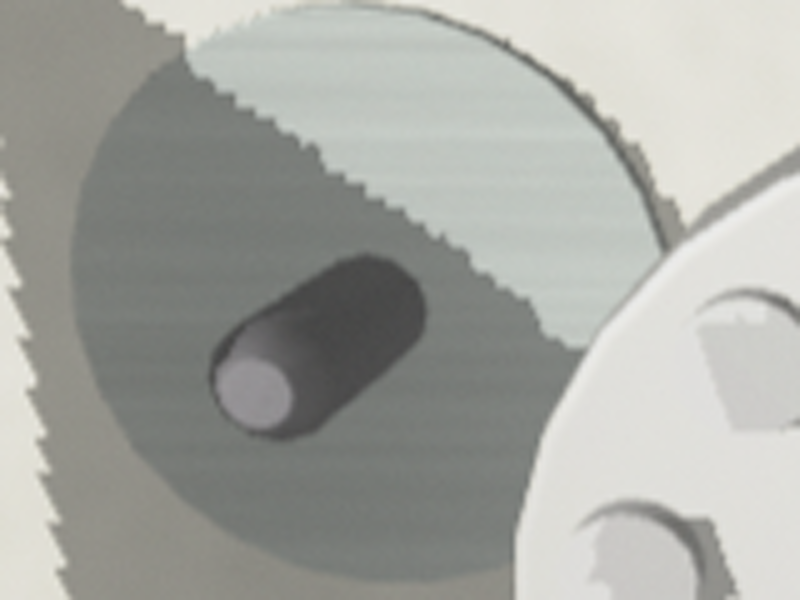

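The wrist crop clearly shows the spindle tip at (254,394), which is pixel (121.8,216.8), and the platform's outline.

```bash
python3 - <<'E'
from h import *
import json
p=json.load(open('w3.json')); print('tip',ray('wrist',121.8,216.8,.09,p))
pts=[(72,260),(88,180),(130,100),(185,48),(345,3),(450,18),(560,80),(640,180),(95,365),(180,490),(270,550),(395,581),(480,573)]
X=np.array([ray('wrist',71+u/5,138+v/5,.045,p)[:2] for u,v in pts])
A=np.c_[2*X,np.ones(len(X))]; s=np.linalg.lstsq(A,(X**2).sum(1),rcond=None)[0]
print('plat',s[:2],np.sqrt(s[2]+s[:2]@s[:2]))
print('hub rel tcp (m2)',ray('wrist',200+387/5,225+428.5/5,.18304+.0246,json.load(open('m2.json')))-[.48731,-.0069,0])
E
```

```text
tip [0.48532283 0.04266808 0.09      ]
plat [0.48552116 0.04135846] 0.047696166044030014
hub rel tcp (m2) [-8.41608167e-04  7.80682916e-05  2.07640000e-01]
```

The wrist fit gives the spindle at (0.4855, 0.042), and the scene offset agrees. So the TCP target is (0.4863, 0.042).

```bash
python3 -m jog '[{"rx":0,"ry":0,"rz":0,"x":0.25,"y":0.85,"z":0,"jaw":-1},{"rx":0,"ry":0,"rz":0,"x":0.235,"y":0.84,"z":0,"jaw":-1},{"rx":0,"ry":0,"rz":0,"x":0,"y":0,"z":-0.7,"jaw":-1},{"rx":0,"ry":0,"rz":0,"x":0,"y":0,"z":0,"jaw":-1},{"rx":0,"ry":0,"rz":0,"x":0,"y":0,"z":0,"jaw":-1},{"rx":0,"ry":0,"rz":0,"x":0,"y":0,"z":0,"jaw":-1}]'
```

```text
clock: 6.88
tcp_pos: [0.4867, 0.0415, 0.1397]
orientation: [-3.109, 0.447, -0.003]
contact_force: [0.1, 0.1, -1.9]
grip_width: 0.0347
gripper_force: 40.9
```

```bash
python3 -m jog '[{"rx":0,"ry":0,"rz":0,"x":0,"y":0,"z":-0.15,"jaw":-1},{"rx":0,"ry":0,"rz":0,"x":0,"y":0,"z":-0.1,"jaw":-1},{"rx":0,"ry":0,"rz":0,"x":0,"y":0,"z":-0.1,"jaw":-1},{"rx":0,"ry":0,"rz":0,"x":0,"y":0,"z":0,"jaw":-1}]'
```

```text
clock: 7.38
tcp_pos: [0.4854, 0.0418, 0.1167]
orientation: [3.11, -0.445, -0.001]
contact_force: [0.6, 0.4, -1.6]
grip_width: 0.0352
gripper_force: 40.9
```

The underside is past the tip with no contact force, so I'll keep lowering.

```bash
python3 -m jog '[{"rx":0,"ry":0,"rz":0,"x":0,"y":0,"z":-0.12,"jaw":-1},{"rx":0,"ry":0,"rz":0,"x":0,"y":0,"z":-0.12,"jaw":-1},{"rx":0,"ry":0,"rz":0,"x":0,"y":0,"z":-0.12,"jaw":-1},{"rx":0,"ry":0,"rz":0,"x":0,"y":0,"z":-0.12,"jaw":-1},{"rx":0,"ry":0,"rz":0,"x":0,"y":0,"z":-0.06,"jaw":-1},{"rx":0,"ry":0,"rz":0,"x":0,"y":0,"z":-0.04,"jaw":-1},{"rx":0,"ry":0,"rz":0,"x":0,"y":0,"z":0,"jaw":-1}]'
```

```text
clock: 8.25
tcp_pos: [0.4857, 0.0418, 0.0824]
orientation: [3.11, -0.445, -0.0]
contact_force: [0.1, 0.1, -1.6]
grip_width: 0.0351
gripper_force: 40.9
```

```bash
python3 -m jog '[{"rx":0,"ry":0,"rz":0,"x":0,"y":0,"z":-0.03,"jaw":-1},{"rx":0,"ry":0,"rz":0,"x":0,"y":0,"z":-0.03,"jaw":-1},{"rx":0,"ry":0,"rz":0,"x":0,"y":0,"z":0,"jaw":-1},{"rx":0,"ry":0,"rz":0,"x":0,"y":0,"z":0,"jaw":-1}]'
```

```text
clock: 8.75
tcp_pos: [0.486, 0.0419, 0.0803]
orientation: [3.11, -0.446, 0.001]
contact_force: [-5.7, -0.8, 14.2]
grip_width: 0.0347
gripper_force: 42.2
```

Contact comes at TCP z 0.0803, where the seat is expected (0.045 + 0.0354). I'll release slowly and rise straight up.

```bash
python3 -m jog '[{"rx":0,"ry":0,"rz":0,"x":0,"y":0,"z":0.03,"jaw":0.0},{"rx":0,"ry":0,"rz":0,"x":0,"y":0,"z":0,"jaw":0.4},{"rx":0,"ry":0,"rz":0,"x":0,"y":0,"z":0,"jaw":0.4},{"rx":0,"ry":0,"rz":0,"x":0,"y":0,"z":0.3,"jaw":0.4},{"rx":0,"ry":0,"rz":0,"x":0,"y":0,"z":0.7,"jaw":0.4},{"rx":0,"ry":0,"rz":0,"x":0,"y":0,"z":1,"jaw":0.4},{"rx":0,"ry":0,"rz":0,"x":0,"y":0,"z":0,"jaw":0.4}]'
python3 - <<'E'
from h import *
p=camera_params('wrist');o=get_obs();print(o['tcp_pos'],o['grip_width'])
a=cv2.resize(grab_frame('wrist'),(440,330)); b=cv2.resize(grab_frame('scene')[100:240,290:430],(350,350),interpolation=cv2.INTER_CUBIC)
c=np.zeros((350,790,3),np.uint8);c[:330,:440]=a;c[:,440:]=b;cv2.imwrite('pics/f1.png',c[:,:,::-1])
k=440/560
print('hubtop',proj('wrist',[.4855,.042,.105],p)*k,(proj('scene',[.4855,.042,.105])-[290,100])*2.5+[440,0])
# bar ends
yaw=-.287;m=np.array([np.cos(yaw),np.sin(yaw),0]);n=np.array([-m[1],m[0],0]);
B=np.array([.4855,.042,.12+.2*np.sin(1.83)])+n*(.115-.2*np.cos(1.83));print('bar',B)
for s in(-.06,.06):print((proj('scene',B+s*m)-[290,100])*2.5+[440,0],proj('top',B+s*m)*1.4)
E
```

```text
clock: 9.62
tcp_pos: [0.4888, 0.0424, 0.2051]
orientation: [-3.107, 0.445, -0.013]
contact_force: [1.1, -1.3, -0.5]
grip_width: 0.0599
gripper_force: 0.0
[0.48877818 0.0424     0.20508122] 0.059911649974990155
hubtop [220.15714286 169.55714286] [506.  225.5]
bar [0.53256487 0.20146163 0.31331888]
[660.25  37.25] [141.54 321.3 ]
[685.5   96.25] [170.24 242.2 ]
```

View pics/f1.png

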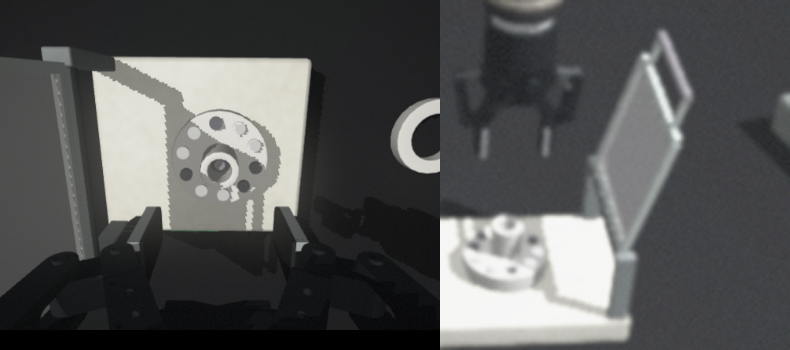

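The carousel is seated: the hub in the wrist view is at (220,167) against a predicted (220,170), with the spindle showing in the bore. The bar in the scene view runs (660,35) to (690,95) as predicted, so its centre is (0.533,0.2015,0.313). Next I go above the bar.

```bash
python3 -m jog '[{"rx":0,"ry":0,"rz":0,"x":0,"y":0,"z":1,"jaw":1},{"rx":0,"ry":0,"rz":0,"x":0,"y":0,"z":1,"jaw":1},{"rx":0,"ry":0,"rz":0,"x":0,"y":0,"z":1,"jaw":1},{"rx":0,"ry":0,"rz":0,"x":0.245,"y":0.885,"z":0,"jaw":1},{"rx":0,"ry":0,"rz":0,"x":0.245,"y":0.885,"z":0,"jaw":1},{"rx":0,"ry":0,"rz":0,"x":0.245,"y":0.885,"z":0,"jaw":1},{"rx":0,"ry":0,"rz":0,"x":0,"y":0,"z":0,"jaw":1}]'
python3 - <<'E'
from h import *
o=get_obs();p=camera_params('wrist');f=grab_frame('wrist').astype(int)
yaw=-.287;m=np.array([np.cos(yaw),np.sin(yaw),0])
B=np.array([.5326,.2015,.3133]);print('need',(B-o['tcp_pos'])/.06, o['joints'])
print(proj('wrist',B,p),[proj('wrist',B+s*m,p) for s in(-.05,.05)])
E
```

```text
clock: 10.6
tcp_pos: [0.5288, 0.206, 0.3779]
orientation: [3.111, -0.434, -0.007]
contact_force: [-0.5, -0.9, 0.1]
grip_width: 0.0851
gripper_force: 0.0
need [ 0.06381148 -0.07489335 -1.07586131] [-0.2561201   0.21363522 -0.26966966  1.59982277  0.05510614  1.33974198
 -2.38045617]
[283.3 219.2] [array([282.1, 293.1]), array([284.8, 134.7])]
```

```bash
python3 - <<'E'
from h import *
f=grab_frame('wrist').astype(int).sum(2)//3
for v in(170,219,260):print(v,f[v,235:335:3].tolist())
E
python3 -m jog '[{"rx":0,"ry":0,"rz":0,"x":0.06,"y":-0.07,"z":-0.4,"jaw":1},{"rx":0,"ry":0,"rz":0,"x":0,"y":0,"z":0,"jaw":1}]'
```

```text
170 [53, 53, 53, 55, 54, 55, 56, 56, 58, 58, 58, 60, 147, 167, 166, 155, 124, 89, 228, 230, 223, 106, 148, 157, 158, 157, 158, 157, 150, 136, 103, 234, 239, 239]
219 [51, 51, 53, 53, 56, 56, 56, 57, 57, 58, 61, 62, 151, 165, 163, 148, 115, 206, 227, 224, 186, 107, 153, 116, 115, 115, 114, 150, 149, 117, 224, 237, 238, 238]
260 [50, 52, 51, 52, 52, 53, 54, 54, 55, 57, 56, 58, 152, 163, 159, 139, 100, 219, 224, 217, 121, 100, 101, 113, 116, 92, 101, 58, 59, 59, 58, 57, 58, 57]
clock: 10.95
tcp_pos: [0.5327, 0.1942, 0.3544]
orientation: [3.106, -0.449, -0.006]
contact_force: [-0.2, 0.4, -0.1]
grip_width: 0.0855
gripper_force: 0.0
```

The wrist profile puts the bar at columns 270–285, about 3 mm farther in +y, so the bar is at y≈0.204.

```bash
python3 -m jog '[{"rx":0,"ry":0,"rz":0,"x":0.02,"y":0.16,"z":-0.3,"jaw":1},{"rx":0,"ry":0,"rz":0,"x":0,"y":0,"z":-0.35,"jaw":1},{"rx":0,"ry":0,"rz":0,"x":0,"y":0,"z":-0.35,"jaw":1},{"rx":0,"ry":0,"rz":0,"x":0,"y":0,"z":0,"jaw":1},{"rx":0,"ry":0,"rz":0,"x":0,"y":0,"z":0,"jaw":1}]'
```

```text
clock: 11.58
tcp_pos: [0.5349, 0.207, 0.2974]
orientation: [-3.109, 0.445, -0.001]
contact_force: [0.3, -0.0, 0.0]
grip_width: 0.0855
gripper_force: 0.0
```

```bash
python3 -m jog '[{"rx":0,"ry":0,"rz":0,"x":0,"y":0,"z":0,"jaw":-1},{"rx":0,"ry":0,"rz":0,"x":0,"y":0,"z":0,"jaw":-1},{"rx":0,"ry":0,"rz":0,"x":0,"y":0,"z":0,"jaw":-1},{"rx":0,"ry":0,"rz":0,"x":0,"y":0,"z":0,"jaw":-1},{"rx":0,"ry":0,"rz":0,"x":0,"y":0,"z":0,"jaw":-1},{"rx":0,"ry":0,"rz":0,"x":0,"y":0,"z":0,"jaw":-1}]' 30
```

```text
clock: 12.32
tcp_pos: [0.5334, 0.2014, 0.2968]
orientation: [3.101, -0.45, -0.005]
contact_force: [-7.4, -12.8, 9.5]
grip_width: 0.0089
gripper_force: 29.4
```

The bar is gripped at (0.5334,0.2014,0.313), as estimated. Next I work out the arc increments.

```bash
cat > arc.py <<'E'
from h import *
yaw=-.287;m=np.array([np.cos(yaw),np.sin(yaw),0]);n=np.array([-m[1],m[0],0]);z=np.array([0,0,1.])
B0=np.array([.5334,.2014,.3133]); H=B0-n*(-.2*np.cos(1.83))-z*.2*np.sin(1.83); d=.0165
def tcp(a,th): return H-n*.2*np.cos(a)+z*.2*np.sin(a)+d*(np.sin(th)*n-np.cos(th)*z)
def state():
    from scipy.spatial.transform import Rotation as R
    o=get_obs();M=R.from_rotvec(o['orientation']).as_matrix()
    b=o['tcp_pos']-d*M[:,2]-H
    return o['tcp_pos'],np.degrees(np.arctan2(b[2],-b@n)),np.hypot(b[2],b@n),b@m,np.degrees(np.arcsin(M[:,2]@n)),o['joints']
E
python3 - <<'E'
from arc import *
print(H,state())
a=np.linspace(1.83,np.pi/4,17);th=np.radians(np.linspace(0,30,17))
for i in range(16):print(i,np.round((tcp(a[i+1],th[i+1])-tcp(a[i],th[i]))/.06,3))
print('rot per row',m*30/16/10, tcp(a[8],th[8]),tcp(a[16],th[16]))
E
```

```text
[0.5188889  0.15223457 0.11998112] (array([0.53337631, 0.20135604, 0.29679033]), np.float64(104.87742223674913), np.float64(0.20001356553936073), np.float64(2.2197263752027683e-05), np.float64(-0.4880925183186379), array([-0.25729351,  0.26742303, -0.26428227,  1.71244534,  0.07964487,
        1.17921599, -2.40271366]))
0 [-0.057 -0.195  0.049]
1 [-0.058 -0.197  0.035]
2 [-0.059 -0.199  0.022]
3 [-0.059 -0.2    0.008]
4 [-0.059 -0.2   -0.006]
5 [-0.059 -0.199 -0.02 ]
6 [-0.058 -0.197 -0.034]
7 [-0.057 -0.195 -0.048]
8 [-0.056 -0.191 -0.061]
9 [-0.055 -0.187 -0.074]
10 [-0.054 -0.182 -0.087]
11 [-0.052 -0.176 -0.099]
12 [-0.05  -0.169 -0.111]
13 [-0.048 -0.162 -0.123]
14 [-0.045 -0.154 -0.134]
15 [-0.043 -0.145 -0.144]
rot per row [ 0.17983077 -0.05307679  0.        ] [0.50537371 0.10644345 0.29716117] [0.48119125 0.02451027 0.24711306]
```

```bash
python3 -m jog '[{"rx":0.18,"ry":-0.05,"rz":0,"x":-0.08,"y":-0.28,"z":0.05,"jaw":-1},{"rx":0.18,"ry":-0.05,"rz":0,"x":-0.06,"y":-0.2,"z":0.035,"jaw":-1},{"rx":0.18,"ry":-0.05,"rz":0,"x":-0.06,"y":-0.2,"z":0.02,"jaw":-1},{"rx":0.18,"ry":-0.05,"rz":0,"x":-0.06,"y":-0.2,"z":0.01,"jaw":-1},{"rx":0,"ry":0,"rz":0,"x":0,"y":0,"z":0,"jaw":-1},{"rx":0,"ry":0,"rz":0,"x":0,"y":0,"z":0,"jaw":-1}]'
python3 -c "
from arc import *
print(state(),tcp(np.radians(89.88),np.radians(7.5)))"
```

```text
clock: 13.08
tcp_pos: [0.5193, 0.1544, 0.3038]
orientation: [-2.982, 0.426, -0.026]
contact_force: [-0.3, 0.1, 1.5]
grip_width: 0.0089
gripper_force: 30.0
(array([0.51929458, 0.15436758, 0.30384559]), np.float64(90.00444709457574), np.float64(0.20022441901624335), np.float64(-0.00018967134982501955), np.float64(7.469793282220356), array([-0.11487905,  0.17291169, -0.25552724,  1.82064008, -0.06924175,
        1.07646784, -2.18933218])) [0.51937998 0.15389842 0.30362184]
```

The bar follows the arc well and the forces are tiny. I'll continue.

```bash
python3 -m jog '[{"rx":0.18,"ry":-0.05,"rz":0,"x":-0.06,"y":-0.2,"z":-0.01,"jaw":-1},{"rx":0.18,"ry":-0.05,"rz":0,"x":-0.06,"y":-0.2,"z":-0.02,"jaw":-1},{"rx":0.18,"ry":-0.05,"rz":0,"x":-0.06,"y":-0.2,"z":-0.035,"jaw":-1},{"rx":0.18,"ry":-0.05,"rz":0,"x":-0.055,"y":-0.195,"z":-0.05,"jaw":-1},{"rx":0.18,"ry":-0.05,"rz":0,"x":-0.055,"y":-0.19,"z":-0.06,"jaw":-1},{"rx":0.18,"ry":-0.05,"rz":0,"x":-0.055,"y":-0.185,"z":-0.075,"jaw":-1},{"rx":0,"ry":0,"rz":0,"x":0,"y":0,"z":0,"jaw":-1}]'
python3 -c "
from arc import *
print(state(),tcp(np.radians(67.4),np.radians(18.75)))"
```

```text
clock: 13.95
tcp_pos: [0.4978, 0.0829, 0.2883]
orientation: [-2.79, 0.401, -0.057]
contact_force: [-4.0, -0.6, 4.5]
grip_width: 0.0085
gripper_force: 30.7
(array([0.49778979, 0.08285645, 0.28827408]), np.float64(67.07688009400465), np.float64(0.19969928561519207), np.float64(-0.0004888036607895945), np.float64(18.622501573489956), array([ 0.08974653,  0.10780055, -0.19834637,  1.96582151, -0.34117627,
        0.97616599, -1.78358012])) [0.49863329 0.08360606 0.28899882]
```

```bash
python3 -m jog '[{"rx":0.18,"ry":-0.05,"rz":0,"x":-0.045,"y":-0.18,"z":-0.085,"jaw":-1},{"rx":0.18,"ry":-0.05,"rz":0,"x":-0.05,"y":-0.175,"z":-0.1,"jaw":-1},{"rx":0.18,"ry":-0.05,"rz":0,"x":-0.05,"y":-0.17,"z":-0.11,"jaw":-1},{"rx":0.18,"ry":-0.05,"rz":0,"x":-0.045,"y":-0.16,"z":-0.12,"jaw":-1},{"rx":0.18,"ry":-0.05,"rz":0,"x":-0.045,"y":-0.15,"z":-0.13,"jaw":-1},{"rx":0.18,"ry":-0.05,"rz":0,"x":-0.04,"y":-0.14,"z":-0.14,"jaw":-1},{"rx":0,"ry":0,"rz":0,"x":0,"y":0,"z":0,"jaw":-1},{"rx":0,"ry":0,"rz":0,"x":0,"y":0,"z":0,"jaw":-1}]'
python3 -c "
from arc import *
print(state(),(tcp(np.radians(45),np.radians(30))-state()[0])/.06)"
```

```text
clock: 14.95
tcp_pos: [0.4806, 0.0259, 0.247]
orientation: [-2.598, 0.369, -0.084]
contact_force: [-6.6, -2.4, 3.6]
grip_width: 0.0085
gripper_force: 31.1
(array([0.48060497, 0.02587315, 0.24697474]), np.float64(45.21962732184109), np.float64(0.19908084711454865), np.float64(-0.0007433867865713642), np.float64(29.80208113866658), array([ 0.27912058,  0.15789996, -0.1374692 ,  2.07684594, -0.62646084,
        0.9440442 , -1.32480791])) [ 0.00977143 -0.02271465  0.00230527]
```

```bash
python3 -m jog '[{"rx":0,"ry":0,"rz":0,"x":0,"y":-0.01,"z":0,"jaw":-1},{"rx":0,"ry":0,"rz":0,"x":0,"y":0,"z":0,"jaw":-1},{"rx":0,"ry":0,"rz":0,"x":0,"y":0,"z":0,"jaw":-1},{"rx":0,"ry":0,"rz":0,"x":0,"y":0,"z":0,"jaw":-1}]'
python3 -c "
from arc import *
print(state()[1:4],get_obs()['qvel'].round(4)); print(r.hand_in())"
```

```text
clock: 15.45
tcp_pos: [0.4806, 0.026, 0.2471]
orientation: [-2.598, 0.368, -0.084]
contact_force: [-5.7, -1.1, 1.2]
grip_width: 0.0087
gripper_force: 30.9
(np.float64(45.266337510629526), np.float64(0.19913109393319306), np.float64(-0.000754363822373114)) [-0.0014 -0.002  -0.0003  0.0001  0.001   0.0011 -0.002 ]
the job is handed in; nothing more can be done
None
```

The carousel is seated on the spindle and released, and the gripper is holding the splash guard steady at about 45° (45.3° worked out from the arm pose, no final picture taken); the job was handed in at about 15.5 s.

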